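# Feel for the hidden release in a parts keeper's edge strip

### The arm

A 6-joint arm with a two-finger parallel gripper is mounted at the origin on the work surface; the furniture and walls round the work are solid. World frame = base frame: x ahead of the robot, y to its left, z up, the work surface at z = 0. Lengths are in m, angles in rad, forces in N, time in s.
With the tool pointing down it reaches from about 0.35 to 0.975 m from the base axis. Payload 7.1 kg.
Tool frame: the origin (TCP) lies midway between the tips of the shut fingers; the grasp point (between the pads) lies 19 mm behind it; z points along the fingers, x is the direction in which the jaws open and shut, and the axes are right-handed (so a half turn about z gives the same grasp; the last joint's range is limited). The gripper opens to 88 mm and grips with 3 to 60 N. Pads are 20 mm wide; open, the fingers measure 115 mm over their backs; the gripper's body (75 mm by 178 mm) begins 61 mm behind the grasp point.
Start: joints at [1.195, 0.423, 1.63, -0, 1.089, -0.019], TCP at [0.218, 0.586, 0.189] pointing down, gripper open.
Joint ranges: [-3, 3], [-0.9, 2.11], [0.09, 2.58], [-1.31, 4.45], [0.11, 2.69], [-2.54, 2.54]. Speed limits (rad/s): [2.39, 2.39, 3.01, 3.14, 3.14, 3.14].

### API

Orientations are given as a unit quaternion [w, x, y, z].
In Python, from station import move_pose, movel, movej, command_gripper, wait, inverse_kinematics, read_camera, camera_info, MotionError, job_done, get_time, get_joint_pos, get_qvel, get_effort, get_tcp_pos, get_ee_rot, get_ft_force, get_ft_torque, get_grip_width gives the robot as it stands. Calls block until the motion is done:
- move_pose(position, orientation): joint-space move of the TCP to a pose.
- movel(position, frame=None, v=0.15, until_force=None): straight line of the TCP; frame=None keeps the orientation; v is the mean speed in m/s. With until_force (N) it stops when the force on the tool has changed by that much, and returns True; else False.
- movej(angles): joint-space move.
- command_gripper(opening): opening from 0.0 (shut) to 1.0 (fully open); the grip force is fixed at half the most; returns when the fingers have stopped.
- wait(seconds).
- inverse_kinematics(position, orientation): joint angles nearest the present ones, or None.
- read_camera(name): name is "side" or "top" or "wrist"; returns the picture (480x640x3 uint8, red, green, blue); there is no depth.
- camera_info(name): a dict with "intrinsics" (3x3 intrinsics, pixels), "T" (4x4, takes a point from camera to world coordinates); the wrist camera has in their place "tool_from_camera" (4x4, takes a point from camera to tool coordinates, whose origin is the TCP and whose axes are the tool frame's). Camera axes: x right, y up, looking along -z (the intrinsics and any distortion apply to the point x, -y, -z); pixel columns grow to the right and rows downward; lengths in m; the calibration is good to about 2 mm. A picture is of the moment at which its call begins: read the wrist's pose just before it. camera_info takes no time and is no camera call.
A pose or a line that the arm cannot do raises MotionError and nothing moves.
- job_done(): hands the job in, once; it reports no verdict.
Readings, each from a call of its own:
- get_time(): time.
- get_joint_pos(): joint angles.
- get_qvel(): joint speeds.
- get_effort(): joint torques, N m.
- get_tcp_pos(): TCP position.
- get_ee_rot(): TCP orientation.
- get_ft_force(): force on the tool from outside, world axes, zero at the start.
- get_ft_torque(): the same for the moment, N m.
- get_grip_width(): opening from 0.0 (shut) to 1.0 (fully open).
Only numpy, scipy, OpenCV 4.12 (cv2) and the standard library are available. Lean on these libraries where they do the work, as an engineer would, in place of code of your own. Each camera call takes 0.05 s, during which the arm holds its last target. There are 200 camera calls.

### The job

The drawer of the white parts keeper is opened by a hidden release notch under one of the six look-alike slats of its front edge strip. Touch the strip's left end block with a fingertip, feel along the strip lightly to find the slat that gives way into the notch, and press inside it until the release key is fully home and the drawer has sprung out, then let go. Do not touch the drawer, do not pick up anything, and leave the other things where they are.

Things in the scene. Friction and masses are not known exactly. Their poses are not given: they have to be found in the camera images.
- keeper: low white parts keeper fixed to the table, 150 (x) x 312 (y) mm, its deck 50 mm high; origin at the centre of its underside; x points away from the robot, y to the left along the strip, z up (turned by up to 0.3 rad). The edge strip stands 20 mm above the deck along its front (centred on x = -58 mm); the deck behind it is open, a drawer lies under it
- strip_mid (a point): middle of the top of the edge strip, 70 mm above the table; axes as the keeper. The strip is 30 mm wide and 312 mm long (y): a 24 mm aluminium block at each end and between them six grey slats of 44 mm, exactly alike to the eye, centred 22, 66 and 110 mm to either side of this point. Five are rigid; one, not told which, is sprung and covers the release notch
- strip_right (a point): middle of the top of the aluminium end block at the strip's right (-y) end, 144 mm from the strip's middle
- end_left: the aluminium end block at the strip's left (+y) end, 30 (x) x 24 (y) x 20 mm high, fixed; origin at the centre of its underside, its top is 20 mm above that; same axes as the keeper
- slat_sprung (a joint): how far the sprung slat has sunk into the notch, m: 0 flush with its neighbours, 0.008 at the bottom. It sinks straight down under a light touch (1 N to start, 2 N at the bottom) once the fingertip is wholly over it, between its neighbours, which stop the finger sideways; the rigid slats do not give. It springs back when let go
- key (a joint): how far the release key under the sunk slat has been pressed, m: 0 untouched, 0.005 fully home. It begins where the slat's 8 mm end, moves at about 7 to 10 N, stops hard (the slat's top is then 13 mm below its neighbours), and stays where it is left; the slat then springs back by its own 8 mm only
- drawer: the keeper's drawer; its flush aluminium front plate, 228 mm wide (y) and 26 mm high (15 to 41 mm above the table), lies in the keeper's front face under the strip. Its origin lies at the keeper's origin while shut and 30 mm toward -x of the keeper when released; geared to the key, it comes out by itself, 6 mm for each mm of key. Not to be touched
- grease_tin: round tin, 54 mm across and 24 mm high, standing on the keeper's deck behind the strip; origin at the centre of its underside. Leave alone.
- housing_1: small white moulded part, 25x28x24 mm, standing on the keeper's deck behind the strip; origin at its underside. Leave alone.
- marker: marker pen, 17x133x19 mm, lying in front of the keeper; origin at its underside. Leave alone.
- screwdriver_orange: screwdriver, 29x170x32 mm, lying in front of the keeper; origin at its underside. Leave alone.
- label_roll: roll of labels, 59 mm across, 30 mm high, right of the keeper; origin at the centre of its underside. Leave alone.
- glue_bottle_2: glue bottle with needle cap, 26 mm across, 106 mm high, on the right in front; origin at the centre of its underside. Leave alone.

How it is judged:
On the way, in this order (a step that is already met when the one before it is completed fails the run):
1. a fingertip touches the strip's left end block, the release not yet pressed (contact force between the fingers and end_left above 0.3 N and value of joint key below 0.001 m).
2. the release key is pressed home inside the notch (value of joint key above 0.0042 m and value of joint slat_sprung above 0.006 m).
At the end, for the whole second after the job is handed in: the release key is in by more than 4.2 mm of its 5 mm, the drawer stands out by more than 24 mm, the slat is let go (within 2 mm of its top position on the key), and the six loose things are within 15 mm of where they stood (value of joint key above 0.0042 m and x of drawer in the frame of keeper below -0.024 m and value of joint slat_sprung below 0.002 m and distance of each of grease_tin, housing_1, marker, screwdriver_orange, label_roll, glue_bottle_2 from where it was at the start of the episode below 0.015 m); the robot touches nothing.
It fails at once if the drawer is touched (more than 1 N) (contact force between the fingers and drawer above 1 N).
It fails at once if the fingers press on something with more than 60 N (contact force between the fingers and anything else above 60 N).
It fails at once if one of the loose things is picked up or pushed away (more than 30 mm) (distance of any of grease_tin, housing_1, marker, screwdriver_orange, label_roll, glue_bottle_2 from where it was at the start of the episode above 0.03 m).
It also fails if it takes over 64 s, if anything falls off the work surface, if the arm or the gripper's body presses on something with over 40 N, if the wrist force passes 120 N, or if a joint passes its speed limit or range.

## Working session

There is one attempt and no reset: what is moved stays moved. The work goes in short steps, each a Python script; the robot and the scene stay as the last script left them, time stands still between calls to the robot, and variables do not carry over. Pictures are saved under pics/ and viewed, about 8 in all and at most 12, crops included, and the job is handed in when it is done.

```bash
mkdir -p pics; python3 - <<'E'
from station import *
import cv2
for n in("top","side"):
    im=read_camera(n); cv2.imwrite(f"pics/{n}0.png",im[:,:,::-1]); c=camera_info(n); print(n,c)
print(get_time(),get_ee_rot(),camera_info("wrist"))
E
```

```text
top {'intrinsics': array([[451.55574103,   0.        , 328.61446751],
       [  0.        , 451.55574103, 240.80702311],
       [  0.        ,   0.        ,   1.        ]]), 'T': array([[-4.44526539e-04,  9.92250913e-01, -1.24249457e-01,
         3.85321416e-01],
       [-9.99765025e-01,  2.25182074e-03,  2.15597986e-02,
        -9.11492300e-02],
       [ 2.16725174e-02,  1.24229846e-01,  9.92016758e-01,
         1.05205752e+00],
       [ 0.00000000e+00,  0.00000000e+00,  0.00000000e+00,
         1.00000000e+00]])}
side {'intrinsics': array([[523.04965254,   0.        , 319.87614355],
       [  0.        , 523.04965254, 239.49914566],
       [  0.        ,   0.        ,   1.        ]]), 'T': array([[ 0.99986801, -0.01121216,  0.01175811,  0.51276129],
       [ 0.01591353,  0.52997261, -0.84786543, -0.93379242],
       [ 0.00327493,  0.84794063,  0.53008109,  0.59672729],
       [ 0.        ,  0.        ,  0.        ,  1.        ]])}
0.1 [ 3.70198275e-04  8.21359616e-01  5.70410311e-01 -5.67728606e-04] {'intrinsics': array([[381.47588036,   0.        , 311.90140648],
       [  0.        , 381.47588036, 241.04089135],
       [  0.        ,   0.        ,   1.        ]]), 'tool_from_camera': array([[ 9.99997794e-01, -9.76091737e-04,  1.85969722e-03,
        -7.31117406e-04],
       [-4.53144580e-04, -9.64861715e-01, -2.62757809e-01,
        -7.08989656e-02],
       [ 2.05082637e-03,  2.62756387e-01, -9.64860029e-01,
        -1.95634801e-01],
       [ 0.00000000e+00,  0.00000000e+00,  0.00000000e+00,
         1.00000000e+00]])}
```

View pics/top0.png

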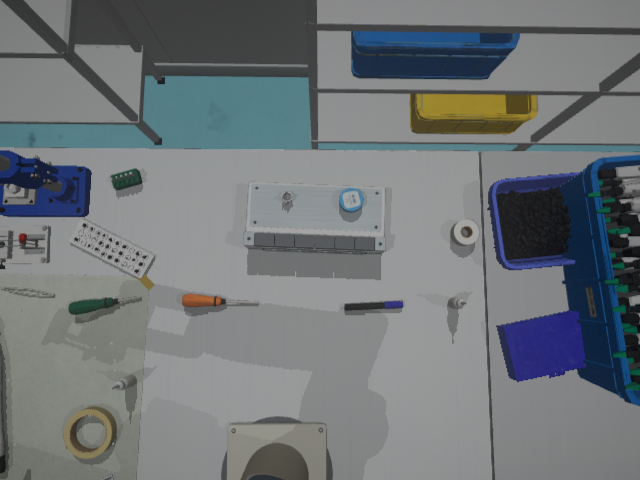

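View pics/side0.png

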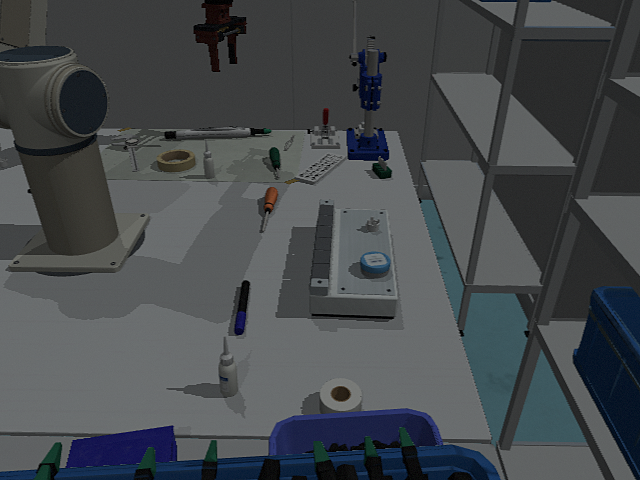

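```bash
cat > h.py <<'E'
import numpy as np, cv2
from station import *
def ray(n,u,v,z,T=None):
    c=camera_info(n);K=c["intrinsics"]
    if T is None:T=c["T"]
    d=T[:3,:3]@np.array([(u-K[0,2])/K[0,0],-(v-K[1,2])/K[1,1],-1])
    o=T[:3,3];return o+d*(z-o[2])/d[2]
E
python3 - <<'E'
from h import *
im=cv2.imread("pics/top0.png");c=im[225:260,235:395]
cv2.imwrite("pics/c1.png",cv2.resize(c,None,fx=5,fy=5,interpolation=cv2.INTER_CUBIC))
hsv=cv2.cvtColor(im,cv2.COLOR_BGR2GRAY)
m=np.zeros_like(hsv);m[228:256,240:392]=(hsv[228:256,240:392]<125)*255
n,l,s,ce=cv2.connectedComponentsWithStats(m)
for i in range(1,n):
    if s[i,4]>40:print(s[i],ce[i])
print(hsv[225:262:1,300])
for p in((244,240),(385,243)):print(ray("top",*p,.07))
E
```

```text
[ 244  232  142   24 2717] [311.37246964 245.04968715]
[149 151 151 158 162 163 163 163 138 102  89  88  88  88  89  89  88  89
  88  89  89  91  66  87  72 109  90 102 112 111 112 112 111 112 111 112
 112]
[0.50968024 0.07233822 0.07      ]
[ 0.5037491  -0.23639814  0.07      ]
```

View pics/c1.png

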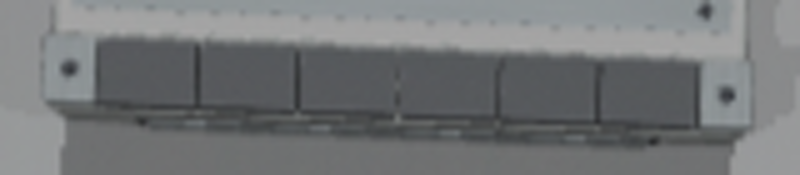

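```bash
cat >> h.py <<'E'
def quat(yaw): # tool down, tool x at yaw
    return np.array([0,np.cos(yaw/2),np.sin(yaw/2),0])
def Rq(q):
    w,x,y,z=q
    from scipy.spatial.transform import Rotation as R
    return R.from_quat([x,y,z,w]).as_matrix()
E
python3 - <<'E'
from h import *
f=lambda x,y:ray("top",(x+.5)/5-.5+235,(y+.5)/5-.5+225,.07)
L,Rr=f(68,68),f(727,95)
s=[f(97,73),f(699,95)]
d=L-Rr;print(L,Rr,np.linalg.norm(d),np.linalg.norm(s[0]-s[1]));yaw=np.arctan2(-d[0],d[1]);print(yaw,(L+Rr)/2,(s[0]+s[1])/2)
M=(L+Rr)/2
command_gripper(0.0)
move_pose([M[0],M[1],.25],quat(yaw))
print(get_time(),get_joint_pos(),get_ft_force(),get_grip_width())
p,q=get_tcp_pos(),get_ee_rot()
im=read_camera("wrist");cv2.imwrite("pics/w1.png",im[:,:,::-1]);np.savez("w1.npz",p=p,q=q);print(p,q)
E
```

```text
[0.51366648 0.06328498 0.07      ] [ 0.5023981  -0.22536382  0.07      ] 0.2888686677949559 0.2638013636134052
-0.03901857575894658 [ 0.50803229 -0.08103942  0.07      ] [ 0.50693229 -0.08121369  0.07      ]
4.025 [-1.80169394e-01  1.89030582e-01  1.81130967e+00  1.39982662e-04
  1.14139438e+00 -1.42248317e-01] [ 0.89063626 -0.36605595 -0.03157763] 0.0010561263150841976
[ 0.50815079 -0.08041671  0.24992624] [-7.42044665e-05  9.99819697e-01 -1.89885409e-02 -5.98538825e-05]
```

View pics/w1.png

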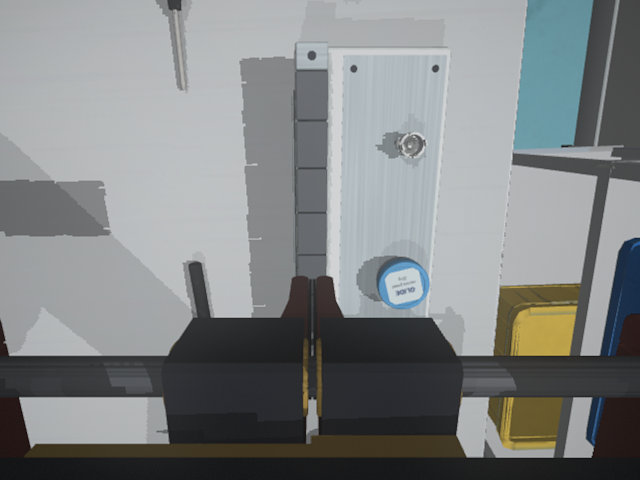

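The wrist view shows the left block's screw at about (311,55) and seams at about y=69, 121, 167, 212 and 255. The closed fingers are in line with the strip. I'll cross-check this against the top view, then touch the end block.

```bash
python3 - <<'E'
from h import *
d=np.load("w1.npz");Tt=np.eye(4);Tt[:3,:3]=Rq(d["q"]);Tt[:3,3]=d["p"]
T=Tt@camera_info("wrist")["tool_from_camera"]
pts=[ray("wrist",u,v,.07,T) for u,v in((311.5,55),(311.5,69),(311.5,121),(312,167),(312,212),(312,255))]
for p in pts:print(p)
print(np.linalg.norm(pts[1]-pts[5]),"exp .176")
E
python3 - <<'E'
from h import *
yaw=-.039;L=np.array([.5125,.064])
move_pose([*L,.11],quat(yaw));wait(.3)
print(get_ft_force())
r=movel([*L,.06],v=.02,until_force=3)
print(r,get_tcp_pos(),get_ft_force(),get_time())
movel([*L,.082],v=.05);print(get_ft_force())
E
```

```text
[0.51348702 0.06098149 0.07      ]
[0.51304729 0.04935458 0.07      ]
[0.51134282 0.00428649 0.07      ]
[ 0.51021865 -0.03826082  0.07      ]
[ 0.50855987 -0.08252629  0.07      ]
[ 0.50687375 -0.12752137  0.07      ]
0.1769836577060507 exp .176
[ 0.41589225 -0.51613161  0.19499176]
False [0.5125432  0.06400124 0.06007118] [-0.21087992 -0.19097616  0.33790037] 7.85
[ 0.60688318 -0.55034783 -0.1822787 ]
```

No contact at z=60 mm, though the block top should be at 70 mm. I'll look before doing anything else.

```bash
python3 - <<'E'
from h import *
print(get_tcp_pos(),get_ee_rot(),get_joint_pos())
a=read_camera("side")[150:330,260:440,::-1];b=read_camera("top")[190:280,190:400,::-1]
a=cv2.resize(a,(540,540),interpolation=cv2.INTER_CUBIC)
cv2.imwrite("pics/s2.png",a)
c=camera_info("side");K=c["intrinsics"];Ti=np.linalg.inv(c["T"])
for P in ([.5125,.064,.082],[.5125,.064,.07],[.5125,.064,.06]):
    q=Ti@np.r_[P,1];u=K[0,0]*q[0]/-q[2]+K[0,2];v=K[1,1]*-q[1]/-q[2]+K[1,2];print(P,u,v,"crop",(u-260)*3,(v-150)*3)
E
```

```text
[0.51264345 0.06402291 0.08232183] [-3.81774714e-05  9.99810318e-01 -1.94735247e-02  3.30381291e-04] [ 1.01210889e-01  4.23996269e-01  1.94091550e+00 -5.35599099e-06
  7.76015735e-01  1.40164224e-01]
[0.5125, 0.064, 0.082] 326.3889769448703 196.32755146488435 crop 199.16693083461092 138.98265439465305
[0.5125, 0.064, 0.07] 326.3338906609532 201.3015733076822 crop 199.00167198285965 153.90471992304657
[0.5125, 0.064, 0.06] 326.28845896192604 205.40383338491912 crop 198.86537688577812 166.21150015475737
```

View pics/s2.png

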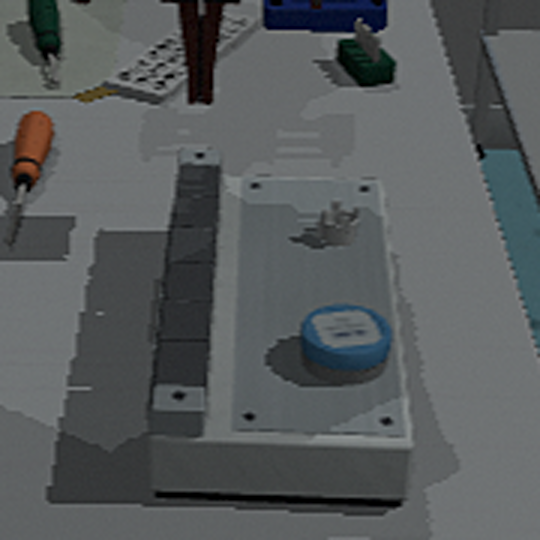

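The block is where I measured it: seen at (200,155) in the crop, predicted (199,154). The fingertips show at (200,102), where the TCP predicts (199,139), so they are either higher or further left than reported. I'll check with the other two cameras.

```bash
python3 - <<'E'
from h import *
p,q=get_tcp_pos(),get_ee_rot()
w=read_camera("wrist")[:,:,::-1];b=read_camera("top")[150:300,180:380,::-1];s=read_camera("side")[150:250,260:393,::-1]
cv2.imwrite("pics/t3raw.png",read_camera("top")[:,:,::-1]);cv2.imwrite("pics/w3raw.png",w)
o=np.zeros((600,800,3),np.uint8)
o[:300,:400]=cv2.resize(b,(400,300),interpolation=cv2.INTER_CUBIC);o[:300,400:799]=cv2.resize(s,(399,300))
o[300:,:400]=cv2.resize(w,(400,300));cv2.imwrite("pics/m3.png",o)
def proj(n,P,T=None):
    c=camera_info(n);K=c["intrinsics"];T=c["T"] if T is None else T
    x=np.linalg.inv(T)@np.r_[P,1];return K[0,0]*x[0]/-x[2]+K[0,2],K[1,1]*-x[1]/-x[2]+K[1,2]
print("top",proj("top",p),proj("top",[*p[:2],p[2]+.03]),"side",proj("side",p),proj("side",p+[0,.03,0]))
Tt=np.eye(4);Tt[:3,:3]=Rq(q);Tt[:3,3]=p;T=Tt@camera_info("wrist")["tool_from_camera"];print("wrist",proj("wrist",p,T),p,get_qvel(),get_grip_width())
E
```

```text
top (np.float64(247.00374690417033), np.float64(238.10930901294557)) (np.float64(244.74449675902378), np.float64(236.2436730729466)) side (np.float64(326.29627228033036), np.float64(196.37075014750147)) (np.float64(326.37177935186486), np.float64(190.06220597760696))
wrist (np.float64(311.1962829484353), np.float64(271.2746452198119)) [0.51230274 0.06399126 0.08189861] [-1.74163168e-03  7.95720187e-04 -7.00981937e-04  6.91298890e-04
 -6.40667531e-05 -1.29110210e-03] 0.007136107634053972
```

View pics/m3.png

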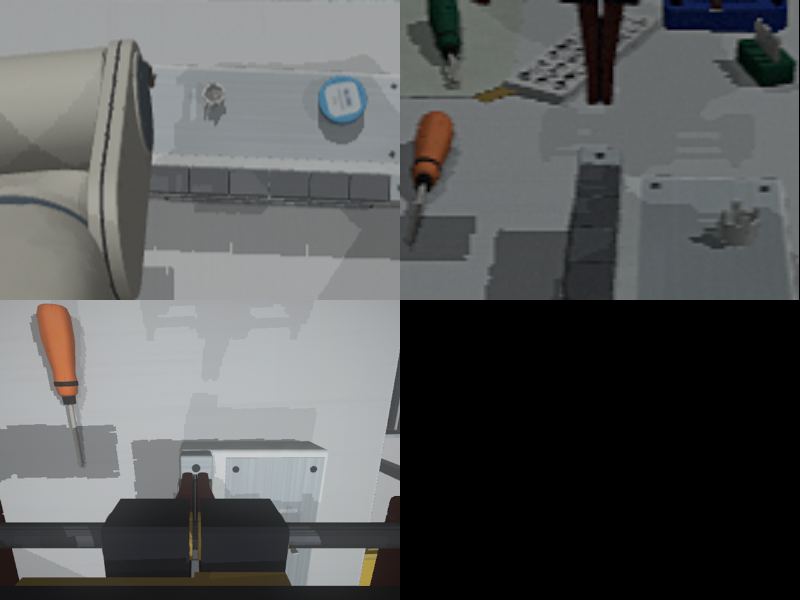

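Wrist: the block's screw is at (313,269) in full-image pixels and the fingertips end near row 277. If the tips were at the TCP, their front edge would be near row 255. Row 277 fits tips about 30 mm short of the reported TCP, and the side view also gives about 30 mm. So I expect contact at a TCP z of about 0.04. The body still clears the tin, so I'll descend slowly with the force guard.

```bash
python3 - <<'E'
from h import *
L=np.array([.5128,.0625])
movel([*L,.06],v=.08);wait(.2);f0=get_ft_force()
r=movel([*L,.030],v=.015,until_force=3)
wait(.1);print(r,get_tcp_pos(),get_ft_force()-f0,get_time())
cv2.imwrite("pics/s4.png",cv2.resize(read_camera("side")[150:330,260:440,::-1],(540,540),interpolation=cv2.INTER_CUBIC))
E
```

```text
True [0.51280152 0.06249589 0.03686918] [-1.30913289 -0.17155455  4.93099128] 10.8667
```

View pics/s4.png

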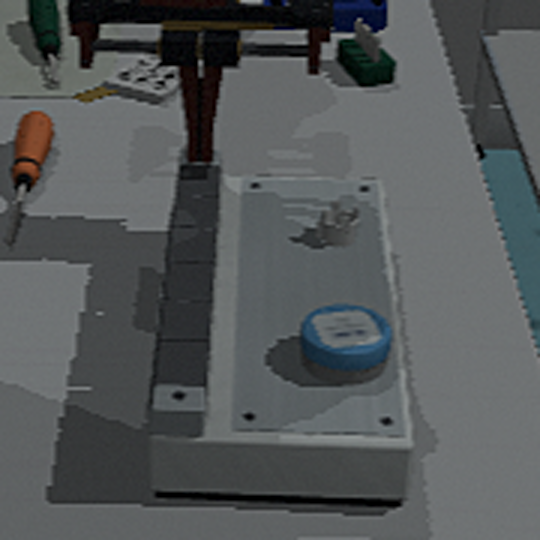

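The fingertip stands on the left end block at about 5 N, with the TCP at z=0.0369. Next I'll probe the slats lightly from the left.

```bash
python3 - <<'E'
from h import *
yaw=-.039;M=np.array([.5080,-.0815]);l=np.array([-np.sin(yaw),np.cos(yaw)])
p=get_tcp_pos();movel([p[0],p[1],.046],v=.06)
for o in (.110,.066,.022,-.022,-.066,-.110):
    c=M+l*o
    movel([*c,.046],v=.08);wait(.15);f0=get_ft_force()
    r=movel([*c,.0300],v=.015,until_force=3)
    print(o,r,get_tcp_pos(),get_ft_force()-f0,round(get_time(),1))
    if not r or get_tcp_pos()[2]<.033: break
    movel([*c,.046],v=.08)
E
```

```text
0.11 True [0.51227248 0.02847495 0.03686331] [-1.25431058 -0.74142509  6.52257211] 12.6
0.066 True [ 0.5105511  -0.01552474  0.03686236] [-0.93692677 -1.11517921  7.3350244 ] 14.4
0.022 True [ 0.50878365 -0.05951051  0.03682166] [-3.08612422 -0.27286103  5.99190246] 16.2
-0.022 False [ 0.50714405 -0.10347735  0.03009145] [-1.90233486  0.83131352  3.17373632] 18.5
```

The fourth slat (22 mm right of the middle) gives way by about 7 mm at only 2–3 N. Now I'll press the key home.

```bash
python3 - <<'E'
from h import *
p=get_tcp_pos();c=[.50714,-.1035]
r=movel([*c,.0195],v=.01,until_force=22)
wait(.3);print(r,get_tcp_pos(),get_ft_force(),get_time())
E
```

```text
True [ 0.50720047 -0.10349298  0.0235128 ] [-2.54770558e+00 -3.87720630e-03  1.06535579e+01] 19.6167
```

```bash
python3 - <<'E'
from h import *
c=[.50714,-.1035]
r=movel([*c,.0200],v=.008,until_force=18)
wait(.3);print(r,get_tcp_pos(),get_ft_force(),get_time())
movel([*c,.06],v=.06);movel([*c,.25],v=.15)
wait(.3);print(get_tcp_pos(),get_ft_force())
move_pose([.35,.35,.25],quat(.6))
t=read_camera("top");cv2.imwrite("pics/t5.png",t[:,:,::-1])
cv2.imwrite("pics/t5c.png",cv2.resize(t[170:320,170:490,::-1],(800,375),interpolation=cv2.INTER_CUBIC))
print(get_time())
E
```

```text
True [ 0.5071677  -0.10344457  0.0234357 ] [-3.46210442  0.91875979 12.60586216] 20.1917
[ 0.50694088 -0.10347655  0.24956288] [-0.03311976 -0.17733416  0.28093143]
24.4833
```

View pics/t5c.png

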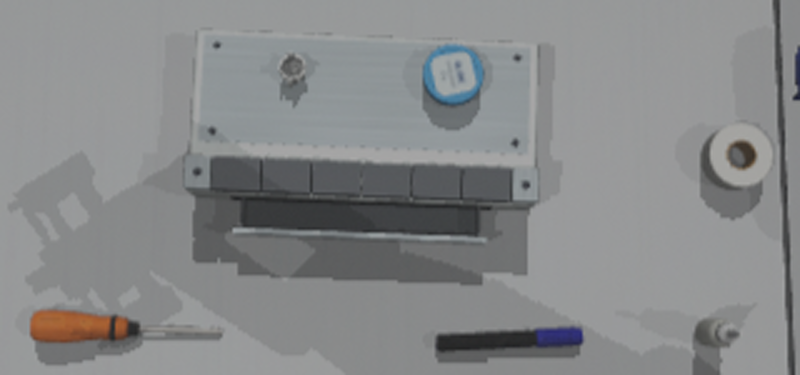

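The drawer is out, with its front plate at about (360,236) in the crop, and the loose things look unmoved. I'll do a quick measurement and hand in.

```bash
python3 - <<'E'
from h import *
yaw=-.039;M=np.array([.5080,-.0815]);x=np.array([np.cos(yaw),np.sin(yaw)])
P=ray("top",170+360/2.5,170+236/2.5,.041)[:2]
print("plate x in keeper frame", (P-M)@x-.058,"shut: -.075")
a=cv2.imread("pics/top0.png");b=cv2.imread("pics/t5.png")
H=lambda i:cv2.cvtColor(i,cv2.COLOR_BGR2HSV)
for n,r,lo,hi in (("tin",(340,370,185,215),(90,90,60),(115,255,255)),("marker",(340,410,295,318),(0,0,0),(179,255,60)),("driver",(175,230,285,315),(3,120,60),(20,255,255)),("roll",(448,482,216,250),(0,0,160),(179,60,255)),("glue",(440,470,292,312),(0,0,150),(179,60,255)),("housing",(277,298,188,210),(0,0,0),(179,60,120))):
    o=[]
    for i in(a,b):
        m=cv2.moments(cv2.inRange(H(i)[r[2]:r[3],r[0]:r[1]],lo,hi),True);o.append((m["m10"]/max(m["m00"],1),m["m01"]/max(m["m00"],1)))
    print(n,np.round(np.subtract(o[1],o[0]),2),"px")
print(get_ft_force());job_done()
E
```

```text
plate x in keeper frame -0.10740686227865393 shut: -.075
tin [ 0.02 -0.11] px
marker [ 0.16 -0.01] px
driver [-0.05  0.03] px
roll [ 0.01 -0.11] px
glue [ 1.68 -1.03] px
housing [ 0.03 -0.  ] px
[ 0.76793577 -0.40300248 -0.71969762]
the job is handed in; nothing more can be done
```

The drawer is released and the job is handed in at about 25 s. I touched the left end block at about 5 N, then felt along the slats from the left. Three were rigid, and the fourth (22 mm right of the middle) sank about 7 mm at 2–3 N. I pressed inside it until it stopped hard, then let go and moved away.

**Last checks**
- **Key:** the tip went 13.4 mm below the neighbouring slats. A second push to the 18 N limit moved it only 0.1 mm, so the key is home.
- **Drawer:** the top camera puts its front plate about 32 mm out (30 mm expected).
- **Slat:** I have no direct reading of it springing back. The finger is well clear and the strip looks level from above.
- **Loose things:** five of the six shifted by less than 0.2 px. The glue bottle's mask shifted about 2 px (about 4 mm), probably because of changed shadows, as the arm went nowhere near it.

**Disagreement:** the shut fingertips sit about 33 mm short of the reported TCP. My first descent on the end block therefore met nothing. The side and wrist views showed the gap, the force contact confirmed it, and I allowed for it after that.

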